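# Hold a spring clip open around a record card

### The job

Lift the steel spring clip up and off its twin-hook stand, and with its handles squeezed so that it gapes wide, bring it down over the middle of the upper edge of the wide, low record card (not the narrow, tall one), one jaw in front of the card and one behind it, neither touching it, ready for a colleague to slip a form in beside the card. Do not push against the card, do not disturb the other things standing about, and finish while still holding the clip squeezed open there: do not let it close or let go of it.

Things in the scene. Friction and masses are not known exactly. Their poses are not given: they have to be found in the camera images.
- clip_pin (a point): middle of the hinge pin of the steel spring clip (about 80 g). y: along the pin; z: up towards the handles (upright while it hangs); x: the way the handles close and the jaws part. The pin, 69 mm long, 6 mm thick with 11 mm heads, sticks out at both sides and lies in the two hooks. The halves are alike: the clip may be used either way round
- clip: the same clip (origin and axes as clip_pin). Two flat handle plates, 34 mm wide along y, rise above the pin. At rest they lean apart 0.35 rad each, upper ends 42 mm above the pin and 62 mm apart over their outsides; squeezed to the stop they are upright and parallel, 29 mm over their outsides, from 9 to 50 mm above the pin
- jaw_tip_a (a point): tip of one jaw (the clip's -x side), middle of its width. The jaws, 40 mm wide along y, hang to 45 mm below the pin, shut at rest; squeezed to the stop the tips are 41 mm below the pin and about 32 mm apart
- jaw_tip_b (a point): tip of the other jaw (the clip's +x side)
- clip_half_a (a joint): opening of one half of the clip: 0 shut, 0.35 rad wide open at the stop; both halves move alike. The spring needs about 4 N on each handle to begin to open and 10 N to reach the stop; a grip of 30 to 40 N holds it there firmly and carries it
- clip_half_b (a joint): opening of the other half, always the same as the first
- hook_stand: fixed stand: white base 100x100x10 mm, two upturned steel wire hooks 53 mm apart, open above; origin under the middle of the base. The clip hangs above the origin, its pin along the stand's y, 95 mm up. Hook tips on the -x side and posts 34 mm off on the +x side rise at most 10 mm above the pin: 20 mm straight up frees it
- wide_card_top (a point): middle of the upper edge of the wide, low record card: a stiff white ruled card, 150 mm wide (along y) and 4 mm thick (along x), standing upright and fixed in a grey slotted foot; z up, this edge is 115 mm above the worktop
- wide_card: the wide card with its foot (66x160x22 mm); origin on the worktop under the card's middle, axes as for its upper edge
- tall_card: a second, narrow and tall card in a grey foot, not to be used: 90 mm wide (along y), 4 mm thick, its upper edge 165 mm above the worktop; origin on the worktop under the card's middle
- saline_250: bystander: clear infusion bottle with a grey cap, 67 mm across, 148 mm tall; origin under its middle
- glass_jar_2: bystander: open glass jar, 54 mm across, 70 mm tall; origin under its middle
- clear_small: bystander: small clear bottle with dark blue cap, 33 mm across, 100 mm tall; origin under its middle
- vial_a: bystander: small vial with a green cap, 25 mm across, 52 mm tall; origin under its middle
- swab_box: bystander: small carton, 51x71x46 mm; origin under its middle
- pad_box: bystander: plain pale carton, 50x60x47 mm; origin under its middle
Things that resemble listed ones, but are neither listed nor needed, are in the scene too. Leave any orange look-alike of the clip alone.

How it is judged:
By the outcome, as a careful person would: the job done as asked, in the order asked, and still so for the second after the job is handed in, while the arm keeps its last pose, push and grip.
It also fails if it takes over 35 s, if anything falls off the work surface, if the arm or the gripper's body presses on something with over 40 N, if the wrist force passes 120 N, or if a joint passes its speed limit or range.

### The arm

A 6-joint arm with a two-finger parallel gripper is mounted at the origin on a cart in front of the work surface, level with it; the furniture and walls round the work are solid. World frame = base frame: x ahead of the robot, y to its left, z up, the work surface at z = 0. Lengths are in mm, angles in degrees, forces in N, time in s.
With the tool pointing down it reaches from about 300 to 850 mm from the base axis. Payload 4.2 kg.
Tool frame: the origin (TCP) lies on the centre line of the jaws, within the pads' length; the fingertips stand 14 mm ahead of it and the grasp point (between the pads) lies 5 mm behind it (env.finger_overhang is the z of the fingertips in the tool frame, in mm); z points along the fingers, y is the line along which they close (so a half turn about z gives the same grasp; the last joint's range is limited). The gripper opens to 91 mm and grips with 3 to 60 N. Pads are 32 mm wide; open, the fingers measure 118 mm over their backs; the gripper's body (76 mm by 178 mm) begins 60 mm behind the grasp point.
Start: joints at [67.323, 18.312, 89.639, -0, 72.044, -1.146], TCP at [211.038, 534.888, 227.976] pointing down, gripper open.
Joint ranges: [-177.97, 177.97], [-48.28, 115.42], [12.27, 149.76], [-77.06, 257.06], [2.81, 150.46], [-146.56, 146.56]. Speed limits (degrees/s): [147.25, 147.25, 180, 180, 180, 180].

### API

Orientations are given as [roll, pitch, yaw] about the fixed x, y, z axes, in that order (R = Rz(yaw) Ry(pitch) Rx(roll)).
In Python, from workcell import sensors, viewer, env gives the robot as it stands. The module is installed in compiled form; this text tells all that it offers.
- The arm moves only by the tool step_arm, never from a script. Its argument "plan" is one flat list of numbers, 6 for each row, row after row: the shift along the tool's x, y, z in cm, then the turn, a rotation vector about the tool's x, y, z in rad. In form: [x, y, z, wx, wy, wz, x, y, z, wx, wy, wz, ...]. A call has 1 to 5 rows; each row shifts and turns the commanded pose from where the row before left it, along the tool's axes as they then stand; what a row does not reach is not made up. A row lasts 1/12 s, in which the tool goes at most 41.7 mm and 7.16 degrees, less where a joint would pass 70% of its speed; a pose out of reach is approached as far as the arm can. A call is refused whole if a number of a shift passes 4.17 or a number of a turn 0.125, either way. A call with a gripper value outside its range is refused whole. "hand" is the finger opening in cm, from 0 to 9.12, set as the call begins (left out, the last holds). The fingers move at their own pace and stop on an object; "newtons" is the grip in N (left out, the last holds). Time passes only in rows, so rows that do not move let the fingers close. It gives the time, the measured TCP pose, the force, the opening and the grip force at its end, in the units of the state.
- sensors.state(): the state, without advancing time (a new reading comes with each control period).
- viewer.grab_frame(name): name is "side" or "top" or "wrist"; returns a dict with "img" (480x640x3 uint8, red, green, blue), "fx", "fy", "cx", "cy" (pixels), "k1" (the pictures are not rectified: a ray, as slopes to the right and down, at radius r is drawn at 1 + k1 r^2 times it, then the intrinsics apply), "position" and "attitude" of the camera in the world. Camera axes: x right, y down, z forward; pixel columns grow to the right and rows downward; lengths in mm; the calibration is good to about 2 mm. A picture is of the moment at which its call begins. There is no depth.
- env.job_done(): hands the job in; it is judged then, once.
Trained networks look in a picture, given as the dict that the camera call returned (one of the last four; its "shot" number tells which), for a name from the list of things; names that differ only in an ending like _2 or _b are one class to them, and where a whole thing is asked for, a point or a joint stands for the part that bears it (a point fixed in the world has none). Each returns a list of dicts, best first, with "score" (0 to 1); they miss things now and then, are a little off and sometimes report something else, mostly with a low value. They report only what shows in the picture. A call takes as long as a camera call. They do not tell look-alikes from the thing itself.
- viewer.boxes_of(name, picture): "location" ([column, row] in pixels, amid what is visible of it).
- viewer.pinpoint(name, picture): "location" ([column, row] in pixels: a listed point, or the origin of a listed thing).
The state is a dict: "time_s": time; "qpos": joint angles; "qvel": joint speeds; "effort": joint torques, N m; "ee_pos": TCP position; "ee_rot": TCP orientation; "force": force on the tool from outside, world axes, zero at the start; "torque": the same for the moment, N m; "gripper_width": finger opening in mm; "gripper_force": force on a finger pad.
Only numpy, scipy, OpenCV 4.12 (cv2) and the standard library are available. Lean on these libraries where they do the work, as an engineer would, in place of code of your own. Each camera call takes 0.05 s, during which the arm holds its last target. There are 200 camera calls.

## Working session

There is one attempt and no reset: what is moved stays moved. The work goes in short steps, Python scripts to look and compute and a tool call to move; the robot and the scene stay as the last step left them, time stands still between calls to the robot, and variables do not carry over. Pictures are saved under pics/ and viewed, at most 10 in all, crops included, and the job is handed in when it is done.

Besides the shell and the picture viewer there is one more tool, called after "Emit:" as a command line: name --argument value ..., lists and objects as JSON in quotes. step_arm: Moves the arm, as the interface text tells. Its arguments: {"type":"object","properties":{"plan":{"type":"array","items":{"type":"number"}},"hand":{"type":"number"},"newtons":{"type":"number"}},"required":["plan"]}

```bash
mkdir -p pics; cat > h.py <<'E'
import numpy as np, cv2
from scipy.spatial.transform import Rotation as R
from workcell import sensors, viewer, env
def rot(a):
    a=np.array(a,float)
    return a if a.shape==(3,3) else R.from_euler('xyz',a,degrees=True).as_matrix()
def ray(f,px):
    K=np.array([[f['fx'],0,f['cx']],[0,f['fy'],f['cy']],[0,0,1.]])
    u=cv2.undistortPoints(np.array([[px]],float),K,np.array([f['k1'],0,0,0,0.]))[0,0]
    d=rot(f['attitude'])@np.array([u[0],u[1],1]); return np.array(f['position'],float),d/np.linalg.norm(d)
def atz(f,px,z):
    p,d=ray(f,px); return p+d*(z-p[2])/d[2]
def proj(f,X):
    c=rot(f['attitude']).T@(np.array(X,float)-np.array(f['position'])); s=c[:2]/c[2]; s=s*(1+f['k1']*(s@s))
    return np.array([f['fx']*s[0]+f['cx'],f['fy']*s[1]+f['cy']])
def tri(rs):
    A=np.zeros((3,3));b=np.zeros(3)
    for p,d in rs:
        M=np.eye(3)-np.outer(d,d);A+=M;b+=M@p
    return np.linalg.solve(A,b)
def save(f,n): cv2.imwrite('pics/'+n+'.png',f['img'][:,:,::-1])
E
cat > a.py <<'E'
from h import *
F={n:viewer.grab_frame(n) for n in('side','top','wrist')}
for n,f in F.items():
    save(f,n+'0'); print(n,np.round(f['position']),np.round(f['attitude'],2).tolist(),f['fx'],f['k1'])
    for t in ['clip_pin','clip','hook_stand','wide_card_top','wide_card','tall_card','saline_250','clear_small','glass_jar_2','vial_a','swab_box','pad_box']:
        print(t,[(np.round(d['location']).tolist(),round(d['score'],2)) for d in viewer.pinpoint(t,f)[:3]])
E
python3 a.py; python3 -c "
import cv2,numpy as np
"
```

```text
side [  369. -1229.   660.] [-115.5, -1.02, -6.43] 434.29594085117986 -0.010873778669987172
clip_pin [([329.0, 308.0], 0.93), ([317.0, 265.0], 0.57)]
clip [([315.0, 264.0], 0.8), ([329.0, 313.0], 0.79)]
hook_stand [([315.0, 298.0], 0.91)]
wide_card_top [([318.0, 203.0], 0.65)]
wide_card [([320.0, 231.0], 0.84)]
tall_card [([312.0, 264.0], 0.6)]
saline_250 [([377.0, 286.0], 0.63)]
clear_small [([362.0, 249.0], 0.69)]
glass_jar_2 [([383.0, 327.0], 0.61)]
vial_a [([275.0, 243.0], 0.6)]
swab_box [([290.0, 213.0], 0.82)]
pad_box [([310.0, 356.0], 0.55)]
top [ 362.  -45. 1424.] [-173.1, 1.08, -90.07] 465.8130112477761 0.037874860407011615
clip_pin [([438.0, 250.0], 0.77), ([395.0, 262.0], 0.74), ([321.0, 261.0], 0.55)]
clip [([434.0, 255.0], 0.87), ([390.0, 262.0], 0.82)]
hook_stand [([391.0, 266.0], 0.96), ([391.0, 261.0], 0.16)]
wide_card_top [([234.0, 241.0], 0.6)]
wide_card [([240.0, 245.0], 0.96)]
tall_card [([321.0, 259.0], 0.61), ([462.0, 274.0], 0.5)]
saline_250 []
clear_small [([295.0, 202.0], 0.7)]
glass_jar_2 [([433.0, 205.0], 0.65), ([235.0, 240.0], 0.36), ([390.0, 263.0], 0.34)]
vial_a [([294.0, 201.0], 0.74)]
swab_box [([179.0, 275.0], 0.57)]
pad_box [([461.0, 274.0], 0.72), ([296.0, 203.0], 0.7)]
wrist [140. 564. 385.] [164.27, 0.01, 68.45] 334.6582910332982 -0.060220337193130614
clip_pin []
clip []
hook_stand []
wide_card_top []
wide_card []
tall_card []
saline_250 []
clear_small []
glass_jar_2 []
vial_a []
swab_box [([298.0, 390.0], 0.68)]
pad_box []
```

```bash
python3 - <<'E'
import cv2
a=cv2.imread('pics/side0.png')[170:390,220:440]; b=cv2.imread('pics/top0.png')[150:330,140:500]
cv2.imwrite('pics/s0.png',cv2.resize(a,None,fx=2.7,fy=2.7,interpolation=2)); cv2.imwrite('pics/t0.png',cv2.resize(b,None,fx=2.2,fy=2.2,interpolation=2))
E
```

```text
(no output)
```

View pics/s0.png

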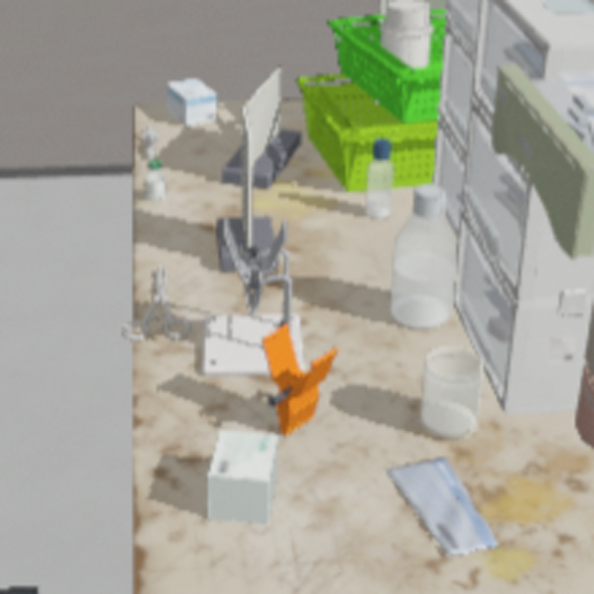

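View pics/t0.png

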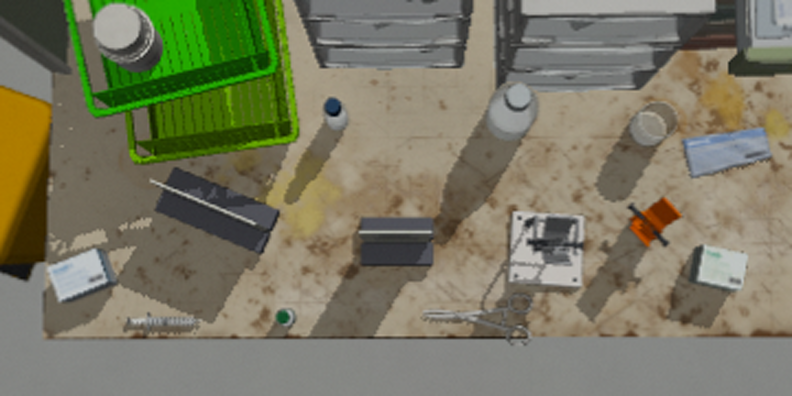

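The side crop shows the steel clip on the white stand at full-frame (315,265), with the orange look-alike nearer the camera at (329,310). In the top crop the clip is at full-frame (393,261). The wide card's upper edge runs from (208,232) to (257,252), with the tall card between the two at (321,257).

```bash
cat > b.py <<'E'
from h import *
T=viewer.grab_frame('top');S=viewer.grab_frame('side')
r=lambda v:np.round(v,1).tolist()
print('pin tri',r(tri([ray(T,[395,262]),ray(S,[317,265])])), 'topz95',r(atz(T,[395,262],95)),'side z95',r(atz(S,[317,265],95)))
print('stand',r(atz(T,[391,266],0)),r(atz(S,[315,298],0)))
a,b=atz(T,[208.2,231.8],115),atz(T,[257.3,252.3],115)
print('card',r(a),r(b),r((a+b)/2),np.linalg.norm(a-b),'net',r(atz(T,[234,241],115)),r(tri([ray(T,[234,241]),ray(S,[318,203])])))
for n,p,z in [('tallL',[303,255],165),('tallR',[337,255.5],165),('sal',[374,194],148),('bsmall',[291,196],100),('orange',[438,250],60)]: print(n,r(atz(T,p,z)))
img=T['img'][225:300,350:430]; cv2.imwrite('pics/t1.png',cv2.resize(img,None,fx=7,fy=7,interpolation=2)[:,:,::-1])
for c in [(367,246),(405,246),(404,280),(369,278)]: print('base',c,r(atz(T,c,10)))
E
python3 b.py
```

```text
pin tri [464.1, -232.7, 108.3] topz95 [458.2, -234.1, 95.0] side z95 [473.3, -208.1, 95.0]
stand [452.9, -235.2, 0.0] [467.3, -223.2, 0.0]
card [544.3, 296.9, 115.0] [485.3, 156.3, 115.0] [514.8, 226.6, 115.0] 152.49509358676667 net [517.7, 222.9, 115.0] [518.5, 224.1, 109.1]
tallL [472.8, 24.2, 165.0]
tallR [471.2, -68.0, 165.0]
sal [644.1, -172.2, 148.0]
bsmall [650.2, 63.1, 100.0]
orange [495.6, -364.8, 60.0]
base (367, 246) [513.3, -162.3, 10.0]
base (405, 246) [513.0, -277.5, 10.0]
base (404, 280) [410.0, -272.0, 10.0]
base (369, 278) [416.1, -167.0, 10.0]
```

View pics/t1.png

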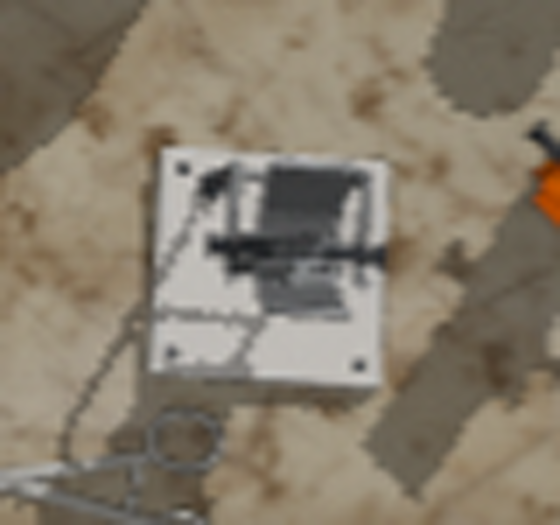

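```bash
cat >> h.py <<'E'
def go(xyz,rpy=None):
    s=sensors.state();M=rot(s['ee_rot']);t=M if rpy is None else rot(rpy)
    d=M.T@(np.array(xyz)-s['ee_pos'])/10; w=R.from_matrix(M.T@t).as_rotvec()
    print('t',s['time_s'],'pos',np.round(s['ee_pos'],1),'rpy',np.round(R.from_matrix(M).as_euler('xyz',degrees=True),2),'tool shift cm',np.round(d,2),'turn',np.round(w,3),'rows',np.linalg.norm(d)/4.17)
E
python3 - <<'E'
from h import *
T=viewer.grab_frame('top')
g=lambda u,v,z:atz(T,[350+u/7,225+v/7],z)
a,b=g(210,243,95),g(385,257,95);print(a,b,(a+b)/2,np.degrees(np.arctan2(a[0]-b[0],a[1]-b[1])),np.linalg.norm(a-b))
c,d=g(163,150,10),g(388,160,10);e,f=g(150,370,10),g(380,386,10)
print((c+d+e+f)/4,*[np.degrees(np.arctan2(*(p-q)[:2])) for p,q in((c,d),(e,f))])
m=(a+b)/2
go([m[0],m[1],230]);go([m[0],m[1],230],[180,0,90]);go([m[0],m[1],230],[180,0,-90])
E
```

```text
[ 464.84602318 -191.68975828   95.        ] [ 458.98920191 -262.43472081   95.        ] [ 461.91761255 -227.06223955   95.        ] 4.732600275525852 70.98698527433673
[ 461.3609889  -226.80693094   10.        ] 2.7465245687359623 4.045850263979612
t 2.1 pos [211.  534.9 228. ] rpy [179.99  -0.   158.47] tool shift cm [-51.3  -61.67  -0.21] turn [0. 0. 0.] rows 19.23774575849816
t 2.1 pos [211.  534.9 228. ] rpy [179.99  -0.   158.47] tool shift cm [-51.3  -61.67  -0.21] turn [ 0.    -0.     1.195] rows 19.23774575849816
t 2.1 pos [211.  534.9 228. ] rpy [179.99  -0.   158.47] tool shift cm [-51.3  -61.67  -0.21] turn [ 0.     0.    -1.947] rows 19.23774575849816
```

Emit:
step_arm --plan '[-2.56, -3.08, 0, 0, 0, 0, -2.56, -3.08, 0, 0, 0, 0, -2.56, -3.08, 0, 0, 0, 0, -2.56, -3.08, 0, 0, 0, 0, -2.56, -3.08, 0, 0, 0, 0]' --hand 9.1

```text
time_s: 2.52
ee_pos: [273.7, 343.0, 228.0]
ee_rot: [180.0, 0.0, 158.5]
force: [0.9, -0.8, 0.3]
gripper_width: 90.8
gripper_force: 0.0
```

Emit:
step_arm --plan '[-2.56, -3.08, 0, 0, 0, 0, -2.56, -3.08, 0, 0, 0, 0, -2.56, -3.08, 0, 0, 0, 0, -2.56, -3.08, 0, 0, 0, 0, -2.56, -3.08, 0, 0, 0, 0]'

```text
time_s: 2.93
ee_pos: [336.2, 152.7, 228.3]
ee_rot: [179.9, 0.1, 158.5]
force: [0.3, 0.6, -1.0]
gripper_width: 90.9
gripper_force: 0.0
```

Emit:
step_arm --plan '[-2.56, -3.08, 0, 0, 0, 0, -2.56, -3.08, 0, 0, 0, 0, -2.56, -3.08, 0, 0, 0, 0, -2.56, -3.08, 0, 0, 0, 0, -2.56, -3.08, 0, 0, 0, 0]'

```text
time_s: 3.35
ee_pos: [398.9, -37.9, 228.3]
ee_rot: [180.0, 0.1, 158.4]
force: [0.7, 0.4, -0.6]
gripper_width: 91.1
gripper_force: 0.0
```

Emit:
step_arm --plan '[-2.56, -3.08, 0, 0, 0, 0, -2.56, -3.08, 0, 0, 0, 0, -2.56, -3.08, 0, 0, 0, 0, -2.56, -3.08, 0, 0, 0, 0, -2.56, -3.08, 0, 0, 0, 0]'

```text
time_s: 3.77
ee_pos: [461.4, -228.2, 228.1]
ee_rot: [180.0, 0.0, 158.4]
force: [0.6, 0.5, 0.6]
gripper_width: 91.2
gripper_force: 0.0
```

Emit:
step_arm --plan '[0, 0, 0, 0, 0, 0.12, 0, 0, 0, 0, 0, 0.12, 0, 0, 0, 0, 0, 0.12, 0, 0, 0, 0, 0, 0.12, 0, 0, 0, 0, 0, 0.12]'

```text
time_s: 4.18
ee_pos: [461.2, -226.2, 227.9]
ee_rot: [180.0, -0.0, 123.7]
force: [0.3, 0.5, 0.8]
gripper_width: 91.2
gripper_force: 0.0
```

Emit:
step_arm --plan '[0, 0, 0, 0, 0, 0.12, 0, 0, 0, 0, 0, 0.12, 0, 0, 0, 0, 0, 0.12, 0, 0, 0, 0, 0, 0.12, 0, 0, 0, 0, 0, 0.12]'

```text
time_s: 4.6
ee_pos: [461.2, -226.0, 228.0]
ee_rot: [180.0, -0.0, 89.4]
force: [0.1, -0.2, 0.5]
gripper_width: 90.6
gripper_force: 0.0
```

Emit:
step_arm --plan '[0, 0, 0, 0, 0, 0.07, 0, 0, 0, 0, 0, 0, 0, 0, 0, 0, 0, 0]'

```text
time_s: 4.85
ee_pos: [461.2, -226.1, 228.0]
ee_rot: [180.0, -0.0, 85.8]
force: [0.5, 0.2, 0.8]
gripper_width: 90.9
gripper_force: 0.0
```

```bash
python3 - <<'E'
from h import *
F={n:viewer.grab_frame(n) for n in('wrist','side')}
W=F['wrist'];print(W['position'],W['attitude'])
rs=[]
for n,f in F.items():
    for t in ['clip_pin','hook_stand']:
        for d in viewer.pinpoint(t,f)[:2]:
            print(n,t,np.round(d['location'],1),round(d['score'],2),np.round(atz(f,d['location'],95 if 'pin' in t else 0),1))
go([462,-227,200],[180,0,85.5]); save(W,'w1')
for X in ([462,-227,95],): print(proj(W,X))
E
```

```text
[ 466.84848347 -148.68550797  385.43737196] [ 1.64369460e+02 -6.23591928e-02 -4.20265926e+00]
wrist clip_pin [358.6 335.2] 0.87 [ 488.1 -327.2   95. ]
wrist clip_pin [323.6 233.4] 0.71 [ 461.4 -221.8   95. ]
wrist hook_stand [324.1 213.8] 0.75 [ 461.9 -222.2    0. ]
side clip_pin [313.6 268.5] 0.73 [ 462.5 -226.5   95. ]
side clip_pin [331.3 310.7] 0.66 [ 484.9 -422.9   95. ]
side hook_stand [313.4 297.2] 0.58 [ 463.3 -218.9    0. ]
t 5.15 pos [ 461.2 -226.   227.9] rpy [180.    -0.    85.73] tool shift cm [-0.09  0.08  2.79] turn [ 0.    -0.     0.004] rows 0.6703551710809704
[324.73574636 238.96794938]
```

View pics/w1.png

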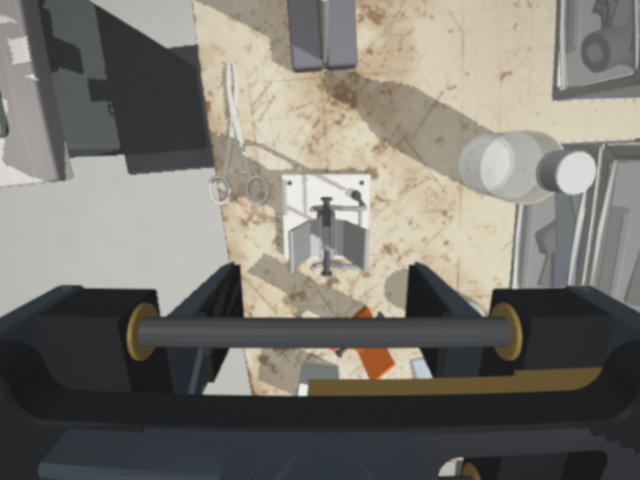

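The wrist view shows the steel clip centred between the open fingers: pin middle at (326,237), pin running from (325,202) to (327,272). The orange clip is behind at (372,340). Going down.

Emit:
step_arm --plan '[0, 0.08, 2.2, 0, 0, 0, 0, 0, 2.2, 0, 0, 0, 0, 0, 2.2, 0, 0, 0, 0, 0, 2.2, 0, 0, 0, 0, 0, 1.5, 0, 0, 0]'

```text
time_s: 5.57
ee_pos: [461.2, -225.7, 123.1]
ee_rot: [-179.9, -0.1, 85.7]
force: [0.3, -0.6, -1.0]
gripper_width: 90.5
gripper_force: 0.0
```

Emit:
step_arm --plan '[0, 0, 0, 0, 0, 0, 0, 0, 0, 0, 0, 0]'

```text
time_s: 5.73
ee_pos: [461.8, -226.0, 124.6]
ee_rot: [-179.9, -0.0, 85.7]
force: [-0.1, -0.6, 0.6]
gripper_width: 90.6
gripper_force: 0.0
```

```bash
python3 - <<'E'
from h import *
F={n:viewer.grab_frame(n) for n in('wrist','side')}
a=cv2.resize(F['wrist']['img'][130:300,180:480],None,fx=1.9,fy=1.9,interpolation=2); b=cv2.resize(F['side']['img'][200:310,265:375],None,fx=2.2,fy=2.2,interpolation=2)
c=np.zeros((600,600,3),np.uint8);c[:a.shape[0],:a.shape[1]]=a;c[350:350+b.shape[0],:b.shape[1]]=b;cv2.imwrite('pics/c2.png',c[:,:,::-1])
go([462,-226,125])
E
```

```text
t 5.8333 pos [ 462.9 -226.5  126.1] rpy [1.7988e+02 5.0000e-02 8.5710e+01] tool shift cm [ 0.04 -0.09  0.11] turn [0. 0. 0.] rows 0.03589141417272683
```

View pics/c2.png

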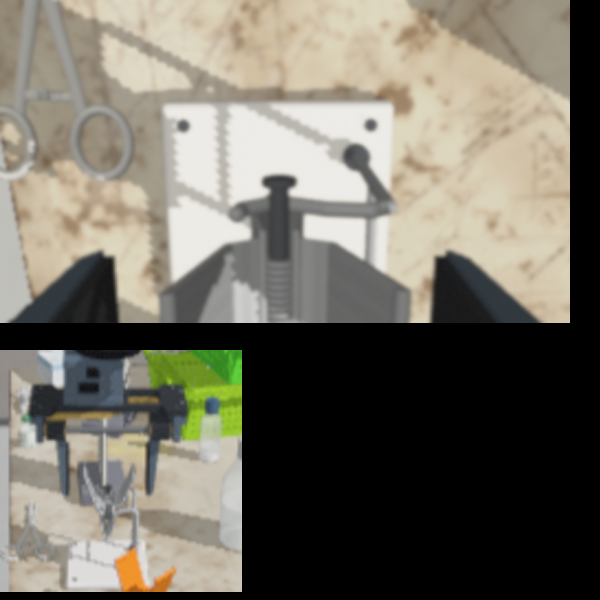

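The clip sits between the fingers in both views: handles at (160–410), fingertips at (118–435) in the wrist crop, and the tips reach about 25 mm below the handle tops in the side crop. Squeezing.

Emit:
step_arm --plan '[0, 0.1, 0, 0, 0, 0, 0, 0, 0, 0, 0, 0, 0, 0, 0, 0, 0, 0, 0, 0, 0, 0, 0, 0, 0, 0, 0, 0, 0, 0]' --hand 2.0 --newtons 36

```text
time_s: 6.25
ee_pos: [463.2, -226.2, 125.3]
ee_rot: [180.0, 0.0, 85.7]
force: [-0.1, 0.5, 3.2]
gripper_width: 60.7
gripper_force: 4.5
```

Emit:
step_arm --plan '[0, 0, 0, 0, 0, 0, 0, 0, 0, 0, 0, 0, 0, 0, 0, 0, 0, 0, 0, 0, 0, 0, 0, 0, 0, 0, 0, 0, 0, 0]'

```text
time_s: 6.67
ee_pos: [463.3, -227.0, 128.0]
ee_rot: [179.9, 0.1, 85.8]
force: [-3.4, 0.7, 16.8]
gripper_width: 28.0
gripper_force: 36.1
```

Emit:
step_arm --plan '[0, 0, -0.6, 0, 0, 0, 0, 0, -0.8, 0, 0, 0, 0, 0, -1.0, 0, 0, 0, 0, 0, -1.0, 0, 0, 0, 0, 0, -1.5, 0, 0, 0]'

```text
time_s: 7.08
ee_pos: [462.5, -225.9, 174.1]
ee_rot: [-179.9, -0.1, 85.7]
force: [-0.8, -0.1, -0.5]
gripper_width: 28.1
gripper_force: 36.0
```

Emit:
step_arm --plan '[0, 0, -2, 0, 0, 0, 0, 0, -3, 0, 0, 0, 0, 0, -3, 0, 0, 0, 0, 0, -2.5, 0, 0, 0, 0, 0, 0, 0, 0, 0]'

```text
time_s: 7.5
ee_pos: [465.4, -227.4, 285.1]
ee_rot: [179.4, 0.2, 85.7]
force: [0.5, -0.4, -0.1]
gripper_width: 28.2
gripper_force: 36.0
```

```bash
python3 - <<'E'
from h import *
F={n:viewer.grab_frame(n) for n in('wrist','side')}
for n in ['jaw_tip_a','clip_pin']:
  for k,f in F.items():print(k,n,[(np.round(d['location']).tolist(),round(d['score'],2)) for d in viewer.pinpoint(n,f)[:3]])
s=sensors.state();p=s['ee_pos'];print(s['force'],s['gripper_width'])
for dz in(-30,-71):print([np.round(proj(f,[p[0],p[1],p[2]+dz])) for f in F.values()])
a=cv2.resize(F['wrist']['img'][150:320,180:480],None,fx=1.9,fy=1.9,interpolation=2); b=cv2.resize(F['side']['img'][180:310,265:375],None,fx=2.1,fy=2.1,interpolation=2)
c=np.zeros((600,600,3),np.uint8);c[:a.shape[0],:a.shape[1]]=a;c[325:325+b.shape[0],:b.shape[1]]=b;cv2.imwrite('pics/c3.png',c[:,:,::-1])
go([514,225,262],[180,0,67.2])
E
```

```text
wrist jaw_tip_a [([302.0, 254.0], 0.73), ([346.0, 259.0], 0.65)]
side jaw_tip_a [([327.0, 327.0], 0.86), ([328.0, 327.0], 0.67), ([319.0, 233.0], 0.49)]
wrist clip_pin [([324.0, 279.0], 0.93), ([353.0, 308.0], 0.53)]
side clip_pin [([331.0, 310.0], 0.9), ([315.0, 214.0], 0.47)]
[-0.03592472 -0.22474866 -1.72180991] 28.27912336563853
[array([318., 275.]), array([314., 215.])]
[array([318., 255.]), array([314., 230.])]
t 7.8 pos [ 462.3 -225.8  277.4] rpy [-1.7983e+02 -8.0000e-02  8.5700e+01] tool shift cm [45.34  1.78  1.6 ] turn [-0.003 -0.001  0.323] rows 10.888221399603438
```

View pics/c3.png

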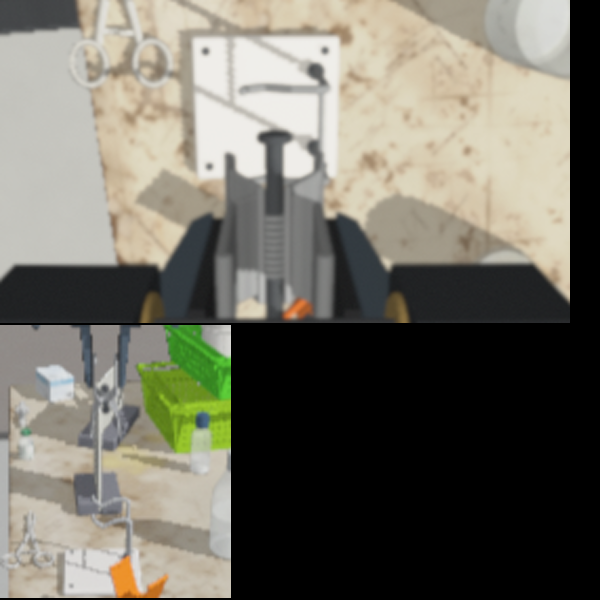

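Clip lifted free and held squeezed open: the wrist crop shows the jaws parted around the pin and the stand below empty. I'll check the basket clearance, then carry over.

Emit:
step_arm --plan '[3.78, 0.15, 0, 0, 0, 0, 3.78, 0.15, 0, 0, 0, 0, 3.78, 0.15, 0, 0, 0, 0, 3.78, 0.15, 0, 0, 0, 0, 3.78, 0.15, 0, 0, 0, 0]'

```text
time_s: 8.22
ee_pos: [484.0, -36.6, 277.8]
ee_rot: [-179.9, -0.0, 85.7]
force: [1.8, -0.7, -0.5]
gripper_width: 27.9
gripper_force: 36.0
```

```bash
python3 - <<'E'
from h import *
T=viewer.grab_frame('top');S=viewer.grab_frame('side')
for a,b in (([266,184],[372,214]),([275,212],[348,238]),([182,201],[343,177])):
  print(np.round(tri([ray(T,a),ray(S,b)])), [np.round(atz(T,a,z)) for z in(100,200)])
go([514,225,277],[180,0,67.2])
E
```

```text
[692. 136.  97.] [array([686., 136., 100.]), array([662., 122., 200.])]
[616. 119.  17.] [array([603., 109., 100.]), array([585.,  97., 200.])]
[626. 359. 162.] [array([637., 379., 100.]), array([616., 347., 200.])]
t 8.3167 pos [484.4 -33.6 277.9] rpy [-1.7987e+02 -1.5000e-01  8.6050e+01] tool shift cm [26.    1.17  0.15] turn [-0.003 -0.002  0.329] rows 6.242625311526332
```

Emit:
step_arm --plan '[3.7, 0.17, 0, 0, 0, 0, 3.7, 0.17, 0, 0, 0, 0, 3.7, 0.17, 0, 0, 0, 0, 3.7, 0.17, 0, 0, 0, 0, 3.7, 0.17, 0, 0, 0, 0]'

```text
time_s: 8.73
ee_pos: [506.8, 146.4, 278.0]
ee_rot: [-179.9, 0.1, 85.7]
force: [0.8, 0.4, -0.8]
gripper_width: 28.1
gripper_force: 36.0
```

Emit:
step_arm --plan '[3.7, 0.17, 0, 0, 0, 0, 3.7, 0.17, 0, 0, 0, 0.11, 0, 0, 1, 0, 0, 0.11, 0, 0, 1.5, 0, 0, 0.11, 0, 0, 1.5, 0, 0, 0]'

```text
time_s: 9.15
ee_pos: [516.0, 219.2, 237.5]
ee_rot: [-180.0, 0.1, 66.7]
force: [-0.2, -0.6, -1.5]
gripper_width: 28.2
gripper_force: 36.0
```

Emit:
step_arm --plan '[0, 0, 0, 0, 0, 0, 0, 0, 0, 0, 0, 0, 0, 0, 0, 0, 0, 0]'

```text
time_s: 9.4
ee_pos: [516.4, 218.7, 239.3]
ee_rot: [180.0, -0.0, 66.8]
force: [0.7, 0.2, -0.8]
gripper_width: 27.8
gripper_force: 36.0
```

```bash
python3 - <<'E'
from h import *
F={n:viewer.grab_frame(n) for n in('wrist','top')}
for n in ['jaw_tip_a','clip_pin','wide_card_top']:
  for k,f in F.items():print(k,n,[(np.round(d['location'],1).tolist(),round(d['score'],2)) for d in viewer.pinpoint(n,f)[:3]])
W=F['wrist'];save(W,'w4')
for e in([544.3,296.9,115],[485.3,156.3,115]):print(proj(W,e))
go([514,225,270],[180,0,67.2])
E
```

```text
wrist jaw_tip_a [([300.8, 257.4], 0.94), ([347.3, 257.4], 0.74), ([461.0, 285.8], 0.45)]
top jaw_tip_a [([236.8, 230.0], 0.62), ([431.0, 257.0], 0.58), ([432.6, 254.3], 0.56)]
wrist clip_pin [([323.7, 277.9], 0.88)]
top clip_pin [([435.9, 246.4], 0.52), ([229.9, 238.3], 0.47), ([318.9, 258.5], 0.21)]
wrist wide_card_top [([322.8, 231.2], 0.9), ([461.3, 285.5], 0.33)]
top wide_card_top [([233.8, 240.9], 0.83)]
[317.89700688 142.08293295]
[320.06846581 312.64353229]
t 9.8 pos [516.  219.1 239.3] rpy [ 1.7998e+02 -3.0000e-02  6.6790e+01] tool shift cm [ 0.46 -0.42 -3.07] turn [ 0.    -0.001 -0.007] rows 0.7507966156958719
```

View pics/w4.png

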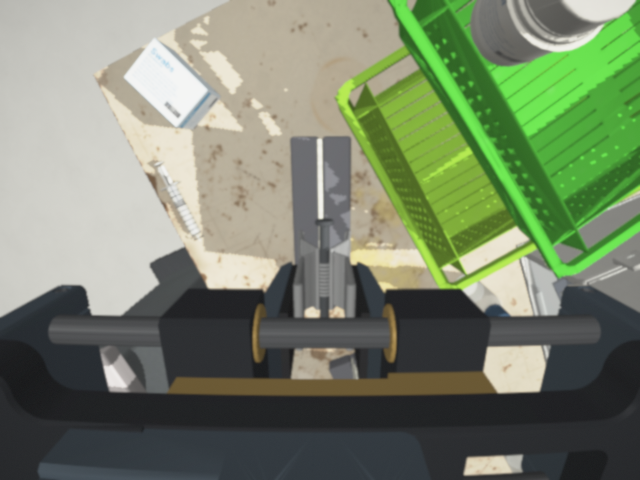

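The wrist view shows the wide card's edge running from (320,138) to (321,222), a couple of pixels left of the jaw midline at 324. I'll shift slightly, go to just above the edge and look again.

Emit:
step_arm --plan '[0.4, -0.25, 1, 0, 0, 0, 0, 0, 1.2, 0, 0, 0, 0, 0, 1.2, 0, 0, 0, 0, 0, 0.9, 0, 0, 0, 0, 0, 0, 0, 0, 0]'

```text
time_s: 10.22
ee_pos: [513.8, 223.5, 193.3]
ee_rot: [-179.8, 0.2, 66.8]
force: [-0.1, 0.7, -0.9]
gripper_width: 28.1
gripper_force: 36.0
```

Emit:
step_arm --plan '[0, 0, 0, 0, 0, 0, 0, 0, 0, 0, 0, 0, 0, 0, 0, 0, 0, 0]'

```text
time_s: 10.47
ee_pos: [515.7, 224.0, 196.7]
ee_rot: [179.9, -0.1, 66.8]
force: [1.2, 0.5, -1.0]
gripper_width: 28.0
gripper_force: 36.0
```

```bash
python3 - <<'E'
from h import *
F={n:viewer.grab_frame(n) for n in('wrist','side','top')}
W=F['wrist']
for n in ['jaw_tip_a','clip_pin','wide_card_top']:
  for k,f in F.items():print(k,n,[(np.round(d['location'],1).tolist(),round(d['score'],2)) for d in viewer.pinpoint(n,f)[:3]])
s=sensors.state();p=np.array(s['ee_pos']);print(p)
for n,q,z in(('tips',p,p[2]-70),('cardmid',[514.8,226.6],115)):print(n,[np.round(proj(f,[q[0],q[1],z]),1) for f in F.values()])
a=cv2.resize(W['img'][120:320,220:420],None,fx=3,fy=3,interpolation=2)
cv2.imwrite('pics/c5.png',a[:,:,::-1])
E
```

```text
wrist jaw_tip_a [([346.3, 258.4], 0.98), ([301.9, 259.2], 0.72)]
side jaw_tip_a [([361.0, 244.7], 0.63), ([328.8, 325.8], 0.57), ([328.5, 328.7], 0.51)]
top jaw_tip_a [([432.0, 252.2], 0.63), ([429.6, 251.6], 0.62), ([236.2, 235.2], 0.39)]
wrist clip_pin [([322.9, 276.0], 0.85)]
side clip_pin [([331.2, 310.5], 0.91), ([317.7, 189.9], 0.68)]
top clip_pin [([438.5, 252.9], 0.64), ([232.7, 240.8], 0.39)]
wrist wide_card_top [([321.5, 251.5], 0.65)]
side wide_card_top [([319.4, 204.1], 0.71)]
top wide_card_top [([238.0, 241.7], 0.69)]
[515.21314498 223.76803906 195.96147207]
tips [array([323.9, 261. ]), array([317.1, 198.6]), array([232.9, 241.4])]
cardmid [array([321.9, 253.2]), array([316.9, 201.2]), array([232.7, 242. ])]
```

View pics/c5.png

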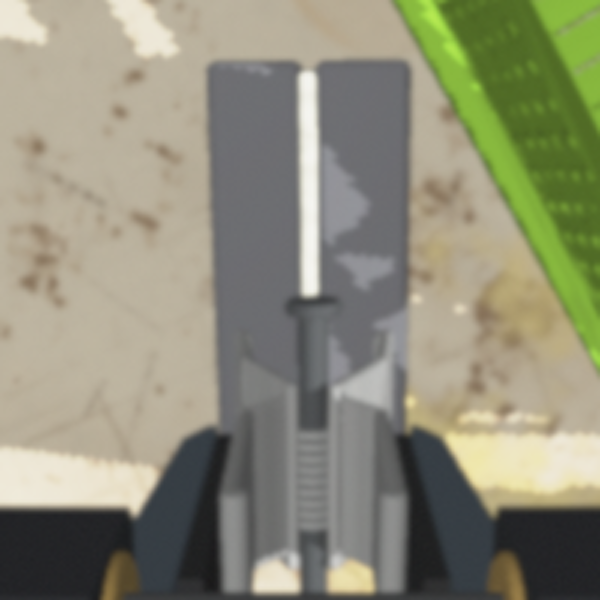

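The card edge (crop columns about 310–312) now lines up with the pin head (312) and the midpoint of the jaw corners (243 and 384), and is parallel to the pin. Lowering straight down.

Emit:
step_arm --plan '[0, 0, 0.6, 0, 0, 0, 0, 0, 0.6, 0, 0, 0, 0, 0, 0.6, 0, 0, 0, 0, 0, 0.6, 0, 0, 0, 0, 0, 0.4, 0, 0, 0]'

```text
time_s: 11.48
ee_pos: [514.7, 223.6, 166.7]
ee_rot: [-179.9, 0.1, 66.8]
force: [0.3, -0.0, -1.3]
gripper_width: 28.0
gripper_force: 36.0
```

Emit:
step_arm --plan '[0, 0, 0, 0, 0, 0, 0, 0, 0, 0, 0, 0, 0, 0, 0, 0, 0, 0]'

```text
time_s: 11.73
ee_pos: [515.4, 223.9, 168.1]
ee_rot: [180.0, -0.0, 66.8]
force: [-0.2, 0.2, -0.6]
gripper_width: 28.5
gripper_force: 36.0
```

```bash
python3 - <<'E'
from h import *
F={n:viewer.grab_frame(n) for n in('wrist','side')}
s=sensors.state();p=np.array(s['ee_pos']);print(p,s['force'],s['torque'])
a=cv2.resize(F['wrist']['img'][140:300,250:400],None,fx=2.6,fy=2.6,interpolation=2); b=cv2.resize(F['side']['img'][160:240,285:355],None,fx=5,fy=5,interpolation=2)
c=np.zeros((420,780,3),np.uint8);c[:a.shape[0],:a.shape[1]]=a;c[:b.shape[0],400:400+b.shape[1]]=b;cv2.imwrite('pics/c6.png',c[:,:,::-1])
for z in(-28,-69):print(proj(F['side'],p+[0,0,z])-[285,160])
print(proj(F['side'],[485.3,156.3,115])-[285,160])
E
```

```text
[515.48482979 223.90513303 168.32728915] [ 0.08903749  0.38521363 -2.44212523] [-0.08488786  0.09520037  0.01779019]
[32.23733629 34.77315309]
[32.1165139  45.58700993]
[25.30164483 48.58727259]
```

View pics/c6.png

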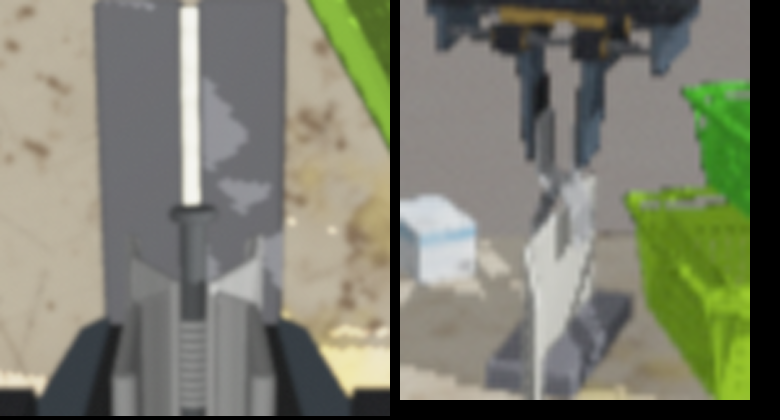

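Each jaw is on its own side of the card in both views. The card line is at about 191 and the jaw midpoint about 195 in the wrist crop (about 1 mm off), with no contact force. I'll make a tiny centring shift, then hand in.

Emit:
step_arm --plan '[0, -0.08, 0, 0, 0, 0, 0, 0, 0, 0, 0, 0, 0, 0, 0, 0, 0, 0, 0, 0, 0, 0, 0, 0, 0, 0, 0, 0, 0, 0]'

```text
time_s: 12.25
ee_pos: [514.5, 224.1, 168.0]
ee_rot: [180.0, -0.0, 66.8]
force: [-0.1, 1.2, -1.1]
gripper_width: 27.9
gripper_force: 36.0
```

```bash
python3 -c "
from h import *
s=sensors.state();print(s['ee_pos'],s['force'],s['gripper_width'],s['gripper_force']);print(env.job_done())"
```

```text
[514.49839711 224.11805936 168.03910972] [-0.07634494  1.24270827 -1.07629949] 27.938231602866438 35.99703848361969
the job is handed in; nothing more can be done
None
```

The steel clip is off its stand and held squeezed open (36 N grip) over the middle of the wide card's upper edge, one jaw on each side with no contact force showing; I handed the job in at about 12 s, with no verdict returned.

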